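# Lock a printing block into its frame with the thumb wedge

## Robot

A 6-joint arm with a two-finger parallel gripper is mounted at the origin on a cart in front of the work surface, level with it; the furniture and walls round the work are solid. World frame = base frame: x ahead of the robot, y to its left, z up, the work surface at z = 0. Lengths are in m, angles in rad, forces in N, time in s.
With the tool pointing down it reaches from about 0.35 to 0.725 m from the base axis. Payload 6 kg.
Tool frame: the origin (TCP) lies at the very end of the fingers, on their centre line; the grasp point (between the pads) lies 19 mm behind it; z points along the fingers, y is the direction in which the jaws open and shut (so a half turn about z gives the same grasp; the last joint's range is limited). The gripper opens to 85 mm and grips with 20 to 120 N. Pads are 22 mm wide; open, the fingers measure 114 mm over their backs; the gripper's body (76 mm by 85 mm) begins 54 mm behind the grasp point. The pads swing forward as they close: fully open they stand 13 mm farther back than shut.
Start: joints at [1.581, 0.04, 0.085, 0, -1.615, -0.334], TCP at [0.191, 0.569, 0.231] pointing down, gripper open.
Joint ranges: [-2.56, 2.56], [-1.29, 2.01], [-1.08, 1.49], [-3.29, 1.98], [-2.81, -0.18], [-2.99, 2.99]. Speed limits (rad/s): [2.57, 2.57, 3.01, 3.14, 3.14, 3.14].

## Interface

Orientations are given as a unit quaternion [w, x, y, z].
In Python, from rig import state, snapshot, job_done gives the robot as it stands.
- The arm moves only by the shell command python3 -m jog 'ROWS'. ROWS is a JSON object of lists of equal length, an entry for each row: "hand": the finger opening in cm, from 0 to 8.54; "dp": the shift along the tool's x, y, z in cm, a list of three; "spin": the turn about the tool's z in degrees. A call has 1 to 12 rows; each row shifts and turns the pose as measured when the row begins, along the tool's axes as they then stand; what a row does not reach is not made up. A row lasts 1/10 s, in which the tool goes at most 50 mm and 8.59 degrees, less where a joint would pass 70% of its speed; a pose out of reach is approached as far as the arm can. A call with a gripper value outside its range is refused whole. The fingers move at their own pace and stop on an object; the grip force is fixed at half the most. Time passes only in rows, so rows that do not move let the fingers close. It gives the time, the measured TCP pose, the force and the opening at its end, in the units of the state.
- state(): the state, without advancing time (a new reading comes with each control period).
- snapshot(name): name is "side" or "top"; returns a dict with "image" (400x640x3 uint8, red, green, blue), "camera_matrix" (3x3 intrinsics, pixels), "R" (3x3) and "t" (3): a world point X has camera coordinates R X + t. Camera axes: x right, y down, z forward; pixel columns grow to the right and rows downward; lengths in m; the calibration is good to about 2 mm. A picture is of the moment at which its call begins. There is no depth.
- job_done(): hands the job in, once; it reports no verdict.
The state is a dict: "time": time; "joints": joint angles; "qvel": joint speeds; "joint_torque": joint torques, N m; "tcp_pos": TCP position; "orientation": TCP orientation; "wrist_force": force on the tool from outside, world axes, zero at the start; "wrist_torque": the same for the moment, N m; "gripper_width": opening from 0.0 (shut) to 1.0 (fully open).
Only numpy, scipy, OpenCV 4.12 (cv2) and the standard library are available. Lean on these libraries where they do the work, as an engineer would, in place of code of your own. Each camera call takes 0.05 s, during which the arm holds its last target.

## Task

Get the card-printing block ready for the press: set it down flat in the steel lock-up frame with its long side along the sliding bar, and push it up to the left-hand rail. Then slide the wooden thumb wedge along its ramp until the bar is driven up and holds the block fast against the strip on the far rail: firmly thumb-tight, but not forced, as too hard a lock-up springs the frame. Leave the other things on the counter where they are.

Things in the scene. Friction and masses are not known exactly. Their poses are not given: they have to be found in the camera images.
- lockup_frame: Fixed lock-up frame. Origin on the counter under it; x away from the robot, y left, z up. In its axes, mm: grey bed plate x -64..107, y -118..105, top at z 8; steel rails up to z 24, inner faces: left rail y = 85; right rail y = -75 (only x 20..89: the wedge's lane is open to the right); far rail x = 89, behind a beech strip; near rail x -62..-48.
- block_home (a point): Roughly where the block's centre belongs, x 55, y 55, z 20 mm in the frame's axes (same axes): in the far left corner, against left rail and beech head strip (6 mm thick, 15 high). The strip's face is near x = 80 but is set by two screws anywhere from 78.5 to 83 and is not measured, so the block's final x varies with it. The strip does not give.
- ramp (a point): Point on the face of the fixed beech ramp, as high as the rails: x -15.7, y 0, z 16 mm in the frame's axes (same axes). The face is the line x = -15.7 + 0.2126 y from y -95 to 60 (12 degrees to y): the lane between ramp and bar narrows to the left. A steel keeper strip on the ramp, z 25 to 27, overhangs the lane by 6 mm and keeps the wedge down.
- bar (a joint): Travel of the beech sliding bar, in m: 0 fully open, grows toward the head strip. 18 mm thick, y -72..82 in the frame's axes, as high as the rails, with 2 mm brass runners on its ends. Its face to the block is at x = 18 mm + value, its face to the wedge at x = value. Slides with 1 N, stays where left; with the block home it stops somewhere from 0.0105 to 0.015.
- block_center (a point): Centre (12 mm above the underside) of the loose printing block: wooden mount with a copper plate and raised sprig, 50 mm (own x) x 60 mm (own y) x 24 mm, 0.2 to 0.33 kg. Its 50 mm goes between bar and head strip; either way round will do.
- wedge_tail (a point): Middle of the thick end face of the loose waxed beech thumb wedge that lies on the bed between ramp and bar, 8 mm above its underside. Own y points tail to nose (left), own x to the bar. 80 mm long, 16 high, 33 thick at the tail, 16 at the nose, 0.12 kg. A thumb piece 19 wide (x), 12 deep, flush with the tail face, 3 mm nearer the bar, rises to 38 mm above the underside. Push either to the left.
- wedge_nose (a point): Middle of the wedge's thin end face, 8 mm up. Pushed left it slides along the ramp, direction (0.208, 0.978) in the frame's x, y, with 1 to 5 N, drives the bar before it and jams with its tail somewhere from y -33 to -9 mm in the frame's axes: to be felt. Then the push rises by about 10 N per mm; thumb-tight is a push of 12 to 20 N. It is self-locking and stays when let go.
- stamp_a: Bystander: rubber stamp with a turned wooden handle, 30 x 40 x 69 mm, standing at the right. Origin under its centre.
- stamp_b: Bystander: rubber stamp with a turned wooden handle, 26 x 54 x 69 mm, standing at the right. Origin under its centre.
- ink_pad: Bystander: tin ink pad 57 x 87 x 18 mm lying at the right. Origin under its centre.
- pot: Bystander: small lidded round pot, 65 mm across, 29 mm high, at the left. Origin under its centre.
- tape: Bystander: roll of tape, 104 mm across, 25 mm high, behind the frame. Origin under its centre.
Mind the look-alikes: they are no part of the job. What is shaped like the part that bears block_center but blue is not meant.

How it is judged:
By the outcome, as a careful person would: the job done as asked, in the order asked, and still so for the second after the job is handed in, with the robot touching nothing.
It also fails if it takes over 58 s, if anything falls off the work surface, if the arm or the gripper's body presses on something with over 40 N, if the wrist force passes 120 N, or if a joint passes its speed limit or range.

## Working session

There is one attempt and no reset: what is moved stays moved. The work goes in short steps, Python scripts to look and compute and a shell command to move; the robot and the scene stay as the last step left them, time stands still between calls to the robot, and variables do not carry over. Pictures are saved under pics/ and viewed, and the job is handed in when it is done.

```bash
ls; mkdir -p pics; python3 - <<'E'
from rig import state,snapshot
import cv2,json
s=state();print({k:s[k] for k in('time','tcp_pos','orientation','wrist_force','gripper_width')})
for n in('side','top'):
    d=snapshot(n);cv2.imwrite(f'pics/{n}0.png',d['image'][:,:,::-1]);print(n,d['camera_matrix'],d['R'],d['t'])
E
```

```text
pics
{'time': 0.0, 'tcp_pos': array([0.19073137, 0.56853982, 0.23027754]), 'orientation': array([ 8.72804546e-04,  9.86922393e-01, -1.61193740e-01, -7.71754274e-05]), 'wrist_force': array([-0.03830724, -0.05397979, -0.31583126]), 'gripper_width': 1.0008283599699472}
side [[424.75361623   0.         324.21486405]
 [  0.         424.75361623 201.71014479]
 [  0.           0.           1.        ]] [[ 0.99844156 -0.05164412  0.02115022]
 [-0.00922228 -0.52646305 -0.85014799]
 [ 0.05503996  0.84862803 -0.52611887]] [-0.57189928  0.02777363  1.12402339]
top [[415.87579476   0.         322.32045303]
 [  0.         415.87579476 197.43191513]
 [  0.           0.           1.        ]] [[-0.02179306 -0.99963767  0.01579847]
 [-0.99522853  0.02018827 -0.09545999]
 [ 0.09510646 -0.01780345 -0.99530789]] [-0.03360997  0.57753572  1.22135859]
```

View pics/side0.png

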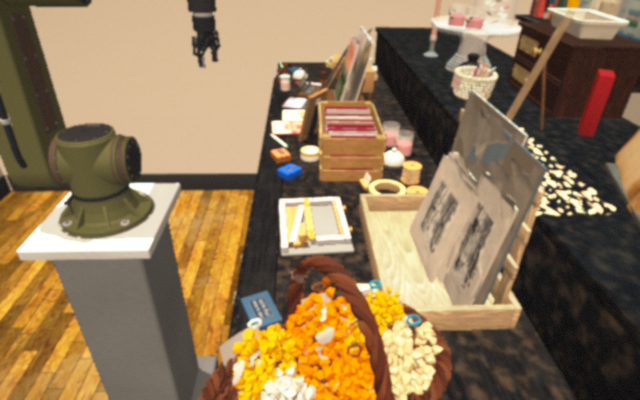

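View pics/top0.png

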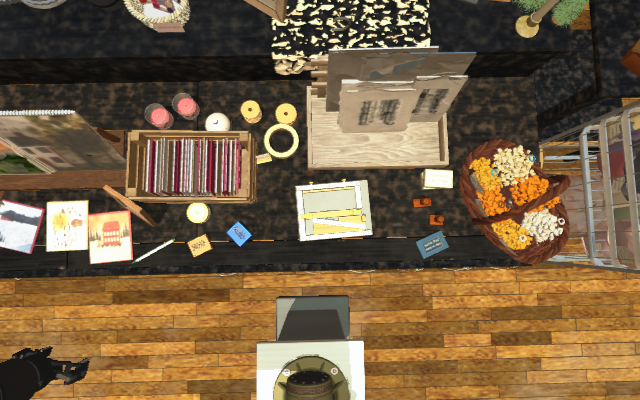

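```bash
python3 - <<'E'
import cv2
t=cv2.imread('pics/top0.png');s=cv2.imread('pics/side0.png')
cv2.imwrite('pics/tc.png',cv2.resize(t[170:260,180:380],None,fx=4,fy=4,interpolation=cv2.INTER_CUBIC))
cv2.imwrite('pics/sc.png',cv2.resize(s[140:260,260:370],None,fx=5,fy=5,interpolation=cv2.INTER_CUBIC))
E
```

```text
(no output)
```

View pics/tc.png

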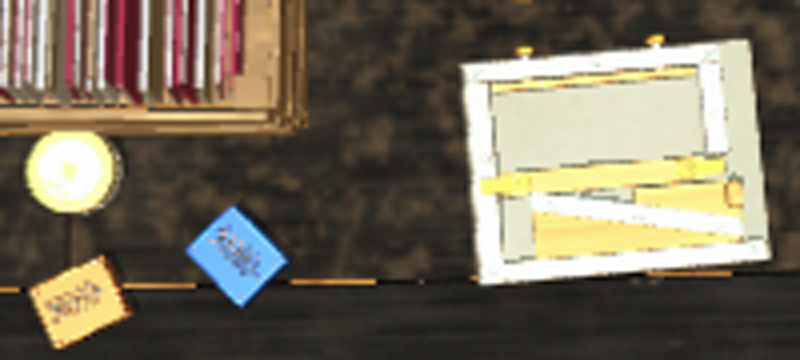

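View pics/sc.png

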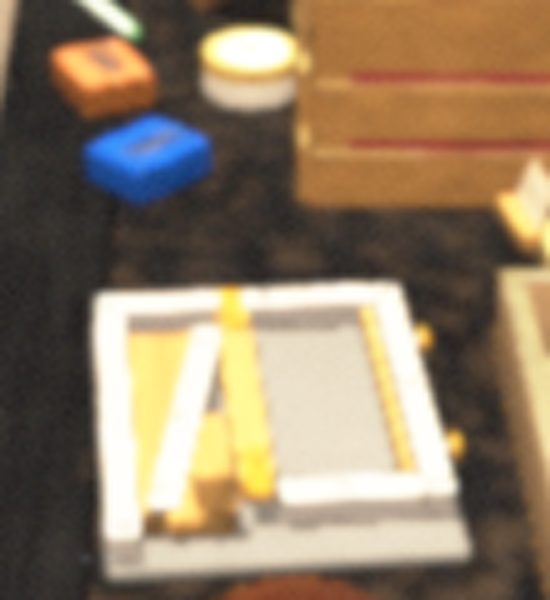

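```bash
cat > h.py <<'E'
import numpy as np,cv2
from rig import state,snapshot
def ray(d,uv,z):
    K,R,t=map(np.array,(d['camera_matrix'],d['R'],d['t']))
    c=-R.T@t; v=R.T@np.linalg.solve(K,[uv[0],uv[1],1]); return c+v*(z-c[2])/v[2]
def proj(d,X):
    K,R,t=map(np.array,(d['camera_matrix'],d['R'],d['t']))
    p=(np.atleast_2d(X)@R.T+t)@K.T; return p[:,:2]/p[:,2:]
def fr(p,q): # frame mm -> world, p=(x,y,yaw)
    q=np.atleast_2d(np.array(q,float))/1000;c,s=np.cos(p[2]),np.sin(p[2])
    return np.c_[p[0]+c*q[:,0]-s*q[:,1],p[1]+s*q[:,0]+c*q[:,1],q[:,2]]
def crop(im,r0,r1,c0,c1,f,name):
    cv2.imwrite('pics/'+name,cv2.resize(im[r0:r1,c0:c1,::-1],None,fx=f,fy=f,interpolation=cv2.INTER_CUBIC))
def edgepts(g,a,b,w=2.0,n=25):
    # subpixel gradient peak along normals of segment a-b
    a,b=np.array(a,float),np.array(b,float);t=(b-a)/np.linalg.norm(b-a);nn=np.array([-t[1],t[0]]);out=[]
    s=np.arange(-w,w+.01,.2).astype(np.float32)
    for u in np.linspace(.12,.88,n):
        P=a+(b-a)*u+s[:,None]*nn
        v=cv2.remap(g,P[:,0].astype(np.float32)[None],P[:,1].astype(np.float32)[None],cv2.INTER_LINEAR)[0]
        v=np.convolve(v,[.2]*5,'valid');gr=np.abs(np.diff(v));ss=(s[2:-2][1:]+s[2:-2][:-1])/2
        k=gr.argmax(); lo,hi=max(0,k-3),min(len(gr),k+4);ww=gr[lo:hi]
        if ww.sum()>10: out.append(a+(b-a)*u+nn*(ww@ss[lo:hi]/ww.sum()))
    return np.array(out)
E
python3 - <<'E'
from h import *
import math
top={**snapshot('top')};side=snapshot('side')
a=ray(top,(367.4,179.8),.008);b=ray(top,(372.3,234.3),.008);print(a,b)
# rough yaw from right plate edge
yaw=math.atan2(-(b-a)[1]*-1*-1,1) if 0 else math.atan2((a-b)[1],(a-b)[0]);print(yaw,np.linalg.norm(a-b))
c,s=np.cos(yaw),np.sin(yaw)
o=((a+b)/2)[:2]-np.array([c*21.5-s*-118,s*21.5+c*-118])/1000
p=np.r_[o,yaw];print(p)
L=[[(107,-118,8),(-64,-118,8)],[(89,85,24),(89,-75,24)],[(89,85,24),(-48,85,24)],[(89,-75,24),(20,-75,24)],[(-48,85,24),(-48,-118,24)],[(-62,85,24),(-62,-118,24)],[(18,82,24),(18,-72,24)],[(0,82,24),(0,-72,24)]]
for d,n,rc in((top,'to.png',(170,260,280,400,6)),(side,'so.png',(185,260,265,365,6))):
    im=d['image'];r0,r1,c0,c1,f=rc
    big=cv2.resize(np.ascontiguousarray(im[r0:r1,c0:c1,::-1]),None,fx=f,fy=f,interpolation=cv2.INTER_CUBIC)
    for l in L:
        q=(proj(d,fr(p,l))-[c0,r0]+.5)*f-.5
        cv2.line(big,*[tuple(map(int,np.round(x))) for x in q],(0,0,255),1)
    cv2.imwrite('pics/'+n,big)
E
```

```text
[ 0.63015605 -0.18566669  0.008     ] [ 0.46325842 -0.19518746  0.008     ]
0.05698377825300589 0.1671689683033799
[ 0.51852168 -0.07384309  0.05698378]
```

View pics/to.png

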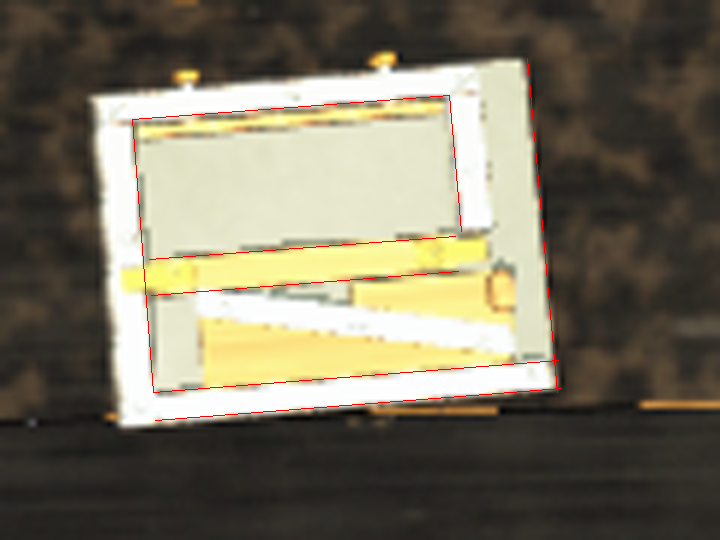

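View pics/so.png

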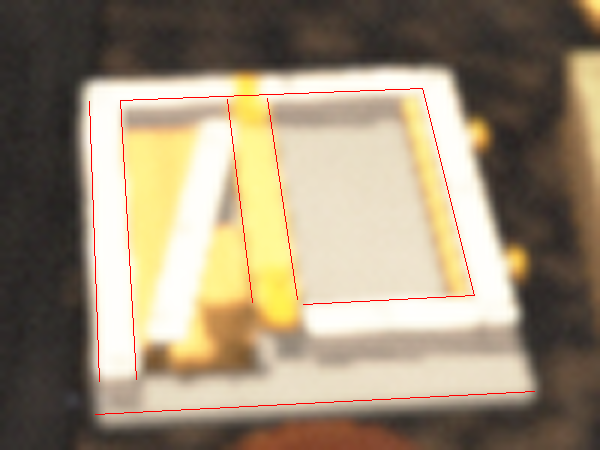

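```bash
cat > fit.py <<'E'
from h import *
from scipy.optimize import least_squares
top=snapshot('top');side=snapshot('side')
L={'plR':[(107,-118,8),(-64,-118,8)],'far':[(89,80,24),(89,-70,24)],'left':[(75,85,24),(25,85,24)],'right':[(85,-75,24),(25,-75,24)],'nearo':[(-62,80,24),(-62,-110,24)],'bar18':[(18,70,24),(18,-45,24)],'neari':[(-48,80,24),(-48,-90,24)]}
use={'top':['plR','left','right','nearo','neari'],'side':['plR','right','nearo','neari','far']}
def fit(cams,p):
    for w in(2.5,1.5,1.5,1.2):
        obs=[]
        for n,d in cams:
            g=cv2.cvtColor(d['image'],cv2.COLOR_RGB2GRAY).astype(np.float32)
            for k in use[n]:
                q=proj(d,fr(p,L[k]));e=edgepts(g,q[0],q[1],w)
                if len(e)>5:obs.append((d,n+k,e))
        def res(p,per=False):
            out=[];D={}
            for d,k,e in obs:
                a,b=proj(d,fr(p,L[k[len('top'):] if k.startswith('top') else k[4:]]));t=(b-a)/np.linalg.norm(b-a)
                r=(e-a)@np.array([-t[1],t[0]]);out.append(r);D[k]=round(float(np.median(r)),2)
            return D if per else np.concatenate(out)
        p=least_squares(res,p,loss='soft_l1',f_scale=.3,x_scale=[.01,.01,.01]).x
    return p,res(p,True)
p0=np.array([.5185,-.0738,.057])
for c in([('top',top)],[('side',side)],[('top',top),('side',side)]):print(*fit(c,p0))
E
python3 fit.py
```

```text
[ 0.5170192  -0.07371467  0.0610143 ] {'topplR': 0.21, 'topleft': 0.16, 'topright': -0.35, 'topnearo': -0.11, 'topneari': 0.18}
[ 0.51744657 -0.07951064  0.06373191] {'sideplR': -0.01, 'sidenearo': 0.32, 'sideneari': -0.21, 'sidefar': -0.28}
[ 0.51699138 -0.07411161  0.06187647] {'topplR': 0.29, 'topleft': 0.22, 'topright': -0.24, 'topnearo': -0.12, 'topneari': 0.14, 'sideplR': -0.43, 'sideright': 0.14, 'sidenearo': 0.27, 'sideneari': -0.18, 'sidefar': -0.27}
```

```bash
python3 - <<'E'
from h import *
top=snapshot('top');side=snapshot('side')
hsv=cv2.cvtColor(top['image'],cv2.COLOR_RGB2HSV)
roi=np.zeros(hsv.shape[:2],np.uint8);roi[228:262,182:217]=1
m=((hsv[...,2]>110)&(roi>0)).astype(np.uint8)
crop(top['image'],225,265,180,250,10,'blk.png')
crop(side['image'],140,185,265,310,10,'blks.png')
cv2.imwrite('pics/m.png',cv2.resize(m[225:265,180:250]*255,None,fx=8,fy=8,interpolation=0))
cs=cv2.findContours(m,cv2.RETR_EXTERNAL,cv2.CHAIN_APPROX_NONE)[0];c=max(cs,key=cv2.contourArea)
r=cv2.minAreaRect(c);bx=cv2.boxPoints(r);print(r,bx)
W=np.array([ray(top,u,.024) for u in bx]);print(W,W.mean(0));print(np.linalg.norm(np.diff(W,axis=0),axis=1))
p=(.517,-.0742,.0615)
crop(top['image'],205,240,345,385,14,'wt.png')
E
```

```text
((202.10487365722656, 243.64389038085938), (17.32107162475586, 27.44831085205078), 65.224853515625) [[186.01463 241.5317 ]
 [210.93657 230.02925]
 [218.19511 245.75609]
 [193.27318 257.25854]]
[[0.45383351 0.36152543 0.024     ]
 [0.4862955  0.2880078  0.024     ]
 [0.43927062 0.26638343 0.024     ]
 [0.4070817  0.33973582 0.024     ]] [0.44662033 0.31391312 0.024     ]
[0.08036556 0.05175859 0.0801043 ]
```

View pics/blk.png

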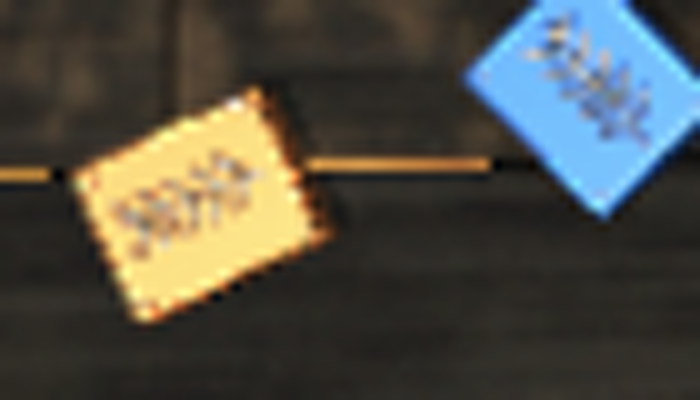

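View pics/blks.png

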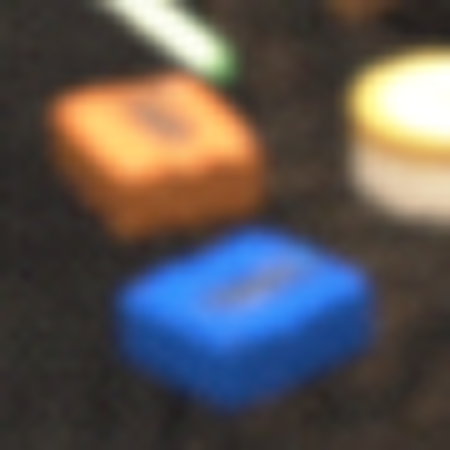

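View pics/wt.png

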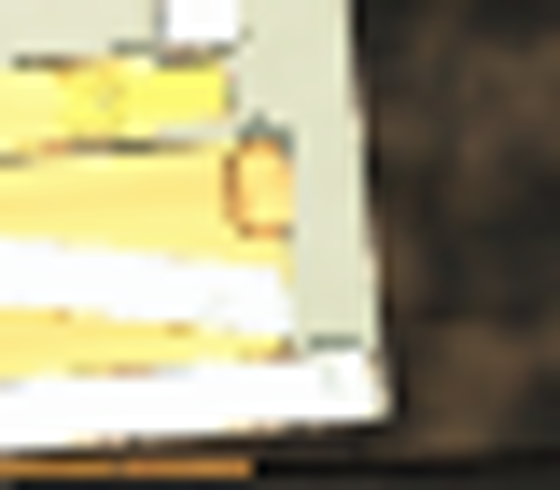

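```bash
python3 - <<'E'
from h import *
top=snapshot('top');side=snapshot('side')
def rect(d,im,roi,vth,z,pr=True):
    r0,r1,c0,c1=roi;f=8
    big=cv2.resize(im[r0:r1,c0:c1],None,fx=f,fy=f,interpolation=cv2.INTER_CUBIC)
    h=cv2.cvtColor(big,cv2.COLOR_RGB2HSV)
    m=((h[...,2]>vth)&(h[...,1]>70)&(h[...,0]<40)).astype(np.uint8)
    m=cv2.morphologyEx(m,cv2.MORPH_OPEN,np.ones((25,25)))
    m=cv2.morphologyEx(m,cv2.MORPH_CLOSE,np.ones((41,41)))
    c=max(cv2.findContours(m,0,1)[0],key=cv2.contourArea)
    return c,m,(lambda u:((u+.5)/f-.5+[c0,r0]))
for v in(140,170,200,225):
    c,m,g=rect(top,top['image'],(228,262,182,217),v,.024)
    # rectify contour to world plane then minAreaRect
    W=np.array([ray(top,g(u),.024)[:2] for u in c.reshape(-1,2).astype(float)])
    r=cv2.minAreaRect((W*1000).astype(np.float32));print(v,r)
# side view of the block top face: corners by eye (f=10, origin 265,140)
E
```

```text
140 ((442.5896911621094, 322.18646240234375), (51.13872146606445, 61.596378326416016), 25.196701049804688)
170 ((442.5159912109375, 322.15142822265625), (49.970970153808594, 60.27146911621094), 25.19806480407715)
200 ((442.57916259765625, 322.01416015625), (48.937103271484375, 58.63410568237305), 25.29927635192871)
225 ((442.41680908203125, 321.38580322265625), (48.544803619384766, 56.24711990356445), 21.26373291015625)
```

```bash
cat >> h.py <<'E'
def draw(d,polys,roi,f,name):
    r0,r1,c0,c1=roi
    big=cv2.resize(np.ascontiguousarray(d['image'][r0:r1,c0:c1,::-1]),None,fx=f,fy=f,interpolation=cv2.INTER_CUBIC)
    for P in polys:
        q=(proj(d,P)-[c0,r0]+.5)*f-.5
        cv2.polylines(big,[np.round(q).astype(int)],False,(0,0,255),1)
    cv2.imwrite('pics/'+name,big)
def box(cx,cy,yaw,hx,hy,z):
    return fr((cx,cy,yaw),[(hx,hy,z),(-hx,hy,z),(-hx,-hy,z),(hx,-hy,z),(hx,hy,z)])
def where():
    s=state();q=s['orientation'];w,x,y,z=q
    al=np.arctan2(2*(x*y+w*z),1-2*(y*y+z*z))
    return s,al
def delta(target,s,al):
    d=(np.array(target)-s['tcp_pos'])*100;c,sn=np.cos(al),np.sin(al)
    return [round(float(v),2) for v in(c*d[0]+sn*d[1],sn*d[0]-c*d[1],-d[2])]
def rep(target=None,yaw=None):
    s,al=where();print('t',round(s['time'],2),'tcp',s['tcp_pos'].round(4),'yaw',round(np.degrees(al),2),'F',s['wrist_force'].round(2),'g',round(float(s['gripper_width']),3),'z-axis tilt',np.round(s['orientation'][[0,3]],4))
    if target is not None:print('dp(now)',delta(target,s,al),'dp(after spin)',delta(target,s,yaw if yaw is not None else al),'spin',None if yaw is None else round(np.degrees((al-yaw+np.pi/2)%np.pi-np.pi/2),2))
E
python3 - <<'E'
from h import *
side=snapshot('side')
y=np.radians(25.2)
draw(side,[box(.4425,.3221,y,25,30,24),box(.4425,.3221,y,25,30,0)],(140,185,265,310),10,'bo.png')
rep((.4425,.3221,.09),y)
E
python3 -m jog '{"hand":[8.54,8.54,8.54,8.54,8.54,8.54],"dp":[[0,0,0],[0,0,0],[0,0,0],[0,0,0],[0,0,0],[0,0,0]],"spin":[-7.3,-7.3,-7.3,-7.3,-7.3,-7.3]}'
python3 -c "
from h import *
rep((.4425,.3221,.09),np.radians(25.2))"
```

```text
t 0.55 tcp [0.1909 0.5688 0.2312] yaw -18.55 F [-0.07  0.66 -0.27] g 0.999 z-axis tilt [0.0001 0.    ]
dp(now) [31.7, 15.38, 14.12] dp(after spin) [12.26, 33.04, 14.12] spin -43.75
time: 1.15
tcp_pos: [0.1908, 0.5688, 0.2313]
orientation: [-0.0, 0.973, 0.232, -0.0]
wrist_force: [0.1, -0.0, 0.6]
gripper_width: 0.999
t 1.15 tcp [0.1908 0.5688 0.2313] yaw 26.88 F [ 0.13 -0.05  0.56] g 0.999 z-axis tilt [-0.     -0.0001]
dp(now) [11.3, 33.38, 14.13] dp(after spin) [12.27, 33.04, 14.13] spin 1.68
```

View pics/bo.png

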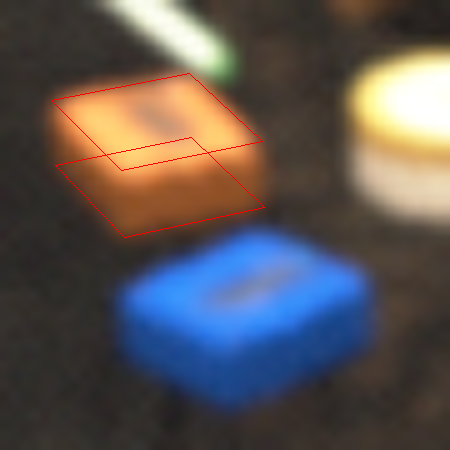

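```bash
python3 -m jog '{"hand":[8.54,8.54,8.54,8.54,8.54,8.54,8.54,8.54],"dp":[[1.5,4.2,0],[1.5,4.2,0],[1.5,4.2,0],[1.5,4.2,0.5],[1.5,4.2,1.5],[1.5,4.2,1.5],[1.5,4.2,1.5],[1,3,1.5]],"spin":[1.7,0,0,0,0,0,0,0]}'
python3 -c "
from h import *
rep((.4425,.3221,.004),np.radians(25.2))"
```

```text
time: 1.95
tcp_pos: [0.4407, 0.3213, 0.1666]
orientation: [-0.002, 0.975, 0.224, 0.002]
wrist_force: [0.6, -0.5, 0.9]
gripper_width: 1.001
t 1.95 tcp [0.4407 0.3213 0.1666] yaw 25.85 F [ 0.6  -0.53  0.93] g 1.001 z-axis tilt [-0.0022  0.0023]
dp(now) [0.2, 0.0, 16.26] dp(after spin) [0.2, 0.0, 16.26] spin 0.65
```

```bash
python3 -m jog '{"hand":[8.54,8.54,8.54,8.54,8.54,8.54,8.54],"dp":[[0.2,0,3.2],[0,0,3.2],[0,0,3.2],[0,0,2],[0,0,1.5],[0,0,1],[0,0,0]],"spin":[0.6,0,0,0,0,0,0]}'
python3 - <<'E'
from h import *
rep((.4425,.3221,.004),np.radians(25.2))
t=snapshot('top');s=snapshot('side')
crop(t['image'],215,275,170,260,8,'d1.png');crop(s['image'],100,190,250,330,7,'d2.png')
E
```

```text
time: 2.65
tcp_pos: [0.4462, 0.3171, 0.019]
orientation: [-0.002, 0.977, 0.214, 0.002]
wrist_force: [0.2, 0.2, 0.1]
gripper_width: 1.0
t 2.65 tcp [0.4462 0.3171 0.019 ] yaw 24.71 F [0.17 0.22 0.1 ] g 1.0 z-axis tilt [-0.0018  0.002 ]
dp(now) [-0.13, -0.6, 1.5] dp(after spin) [-0.12, -0.6, 1.5] spin -0.49
```

View pics/d2.png

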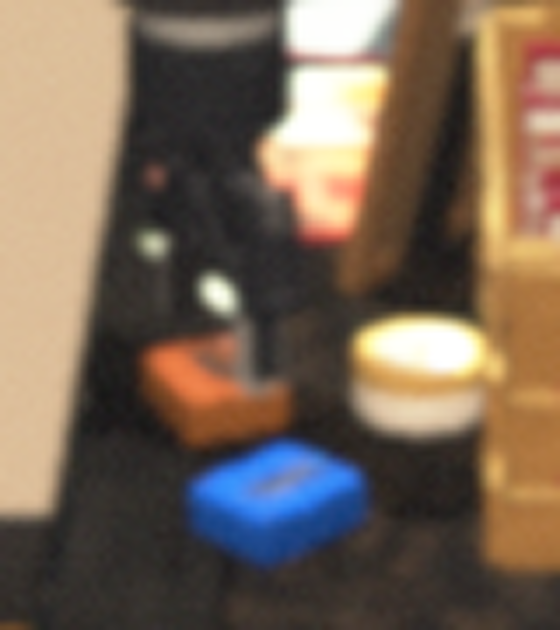

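```bash
python3 - <<'E'
from h import *
s=snapshot('side')
st,al=where();T=st['tcp_pos'];ty=np.array([np.sin(al),-np.cos(al),0])
for off in(0.0425,.057):
  for z in(0,.013):print(off,z,(proj(s,T+ty*off+[0,0,z])-[250,100])*7)
E
```

```text
0.0425 0 [[256.63715555 404.77639089]]
0.0425 0.013 [[255.92091819 379.23452852]]
0.057 0 [[269.22729    417.31883225]]
0.057 0.013 [[268.56874636 391.63620819]]
```

View pics/d1.png

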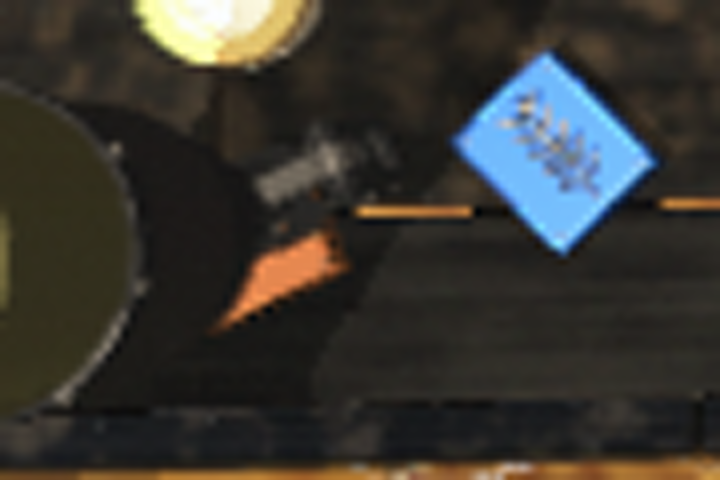

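```bash
python3 -m jog '{"hand":[8.54,8.54,8.54,8.54,8.54],"dp":[[-0.1,-0.6,0],[0,0,0],[0,0,0.7],[0,0,0.7],[0,0,0]],"spin":[-0.5,0,0,0,0]}'
python3 -c "
from h import *
rep((.4425,.3221,.004),np.radians(25.2))"
```

```text
time: 3.3
tcp_pos: [0.4447, 0.3259, 0.0099]
orientation: [-0.005, 0.976, 0.219, 0.006]
wrist_force: [0.7, 1.0, -0.3]
gripper_width: 1.003
t 3.3 tcp [0.4447 0.3259 0.0099] yaw 25.32 F [ 0.67  1.02 -0.33] g 1.003 z-axis tilt [-0.0048  0.006 ]
dp(now) [-0.36, 0.25, 0.59] dp(after spin) [-0.36, 0.25, 0.59] spin 0.12
```

```bash
python3 -m jog '{"hand":[8.54,8.54],"dp":[[0,0,0],[0,0,0]],"spin":[0,0]}'
python3 -c "
from h import *
rep((.4425,.3221,.004),np.radians(25.2));print(state()['qvel'].round(3))"
```

```text
time: 3.5
tcp_pos: [0.4446, 0.3255, 0.0094]
orientation: [-0.004, 0.976, 0.219, 0.006]
wrist_force: [0.2, -0.3, 0.0]
gripper_width: 1.0
t 3.5 tcp [0.4446 0.3255 0.0094] yaw 25.31 F [ 0.21 -0.32  0.04] g 1.0 z-axis tilt [-0.0044  0.0056]
dp(now) [-0.33, 0.22, 0.54] dp(after spin) [-0.33, 0.22, 0.54] spin 0.11
[ 0.     0.001  0.002  0.002 -0.001 -0.003]
```

```bash
python3 -m jog '{"hand":[8.54,8.54,8.54],"dp":[[-0.25,0.2,0.2],[0,0,0.3],[0,0,0]],"spin":[0,0,0]}'
python3 -c "
from h import *
rep((.4425,.3221,.004),np.radians(25.2));print(state()['qvel'].round(3))"
```

```text
time: 3.8
tcp_pos: [0.4432, 0.3224, 0.0041]
orientation: [-0.004, 0.976, 0.219, 0.006]
wrist_force: [0.1, 0.4, -0.5]
gripper_width: 1.0
t 3.8 tcp [0.4432 0.3224 0.0041] yaw 25.31 F [ 0.13  0.44 -0.54] g 1.0 z-axis tilt [-0.0044  0.0057]
dp(now) [-0.08, -0.0, 0.01] dp(after spin) [-0.08, -0.0, 0.01] spin 0.11
[-0.001 -0.009  0.     0.003 -0.004  0.001]
```

Good. Close on the block.

```bash
python3 -m jog '{"hand":[4,4,4,4,4,4,4],"dp":[[0,0,0],[0,0,0],[0,0,0],[0,0,0],[0,0,0],[0,0,0],[0,0,0]],"spin":[0,0,0,0,0,0,0]}'
python3 -m jog '{"hand":[4,4,4,4],"dp":[[0,0,-1.0],[0,0,-2],[0,0,-2],[0,0,0]],"spin":[0,0,0,0]}'
python3 - <<'E'
from h import *
rep()
t=snapshot('top');s=snapshot('side')
crop(s['image'],100,190,250,330,7,'e2.png')
E
```

```text
time: 4.5
tcp_pos: [0.4434, 0.3227, 0.0047]
orientation: [-0.005, 0.976, 0.219, 0.006]
wrist_force: [0.1, 0.2, 0.9]
gripper_width: 0.684
time: 4.9
tcp_pos: [0.4418, 0.3208, 0.0553]
orientation: [-0.003, 0.976, 0.219, 0.004]
wrist_force: [0.1, -0.4, -2.1]
gripper_width: 0.681
t 4.9 tcp [0.4418 0.3208 0.0553] yaw 25.29 F [ 0.14 -0.37 -2.14] g 0.681 z-axis tilt [-0.0033  0.0041]
```

View pics/e2.png

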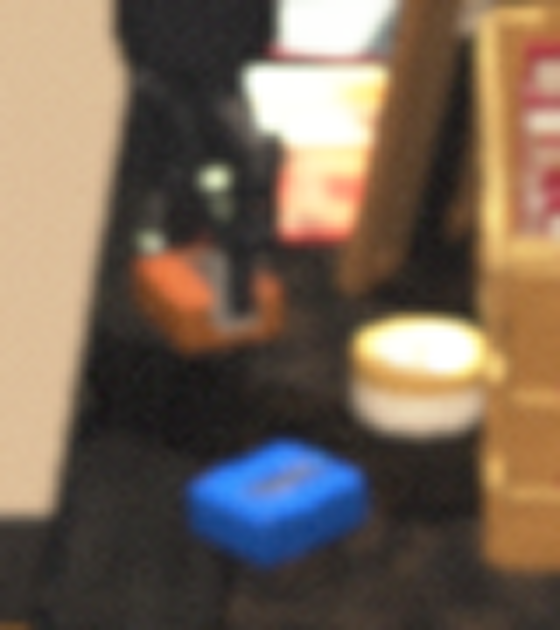

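```bash
python3 -m jog '{"hand":[4,4,4,4,4],"dp":[[0,0,-1.5],[0,0,-1.5],[0,0,0],[0,0,0],[0,0,0]],"spin":[5,5,5,5,0]}'
python3 -c "
from h import *
p=(.517,-.0742,.0615)
T=fr(p,[(49.5,30,80)])[0];print(T)
rep(T,.0615)"
```

```text
time: 5.5
tcp_pos: [0.4372, 0.3169, 0.0746]
orientation: [0.001, 0.999, 0.039, -0.003]
wrist_force: [-0.1, -1.4, -1.4]
gripper_width: 0.683
[ 0.56456258 -0.04121438  0.08      ]
t 5.5 tcp [0.4372 0.3169 0.0746] yaw 4.47 F [-0.12 -1.4  -1.45] g 0.683 z-axis tilt [ 0.001  -0.0033]
dp(now) [9.91, 36.69, -0.54] dp(after spin) [10.51, 36.53, -0.54] spin 0.94
```

```bash
python3 -m jog '{"hand":[4,4,4,4,4,4,4,4,4,4,4],"dp":[[0,2,-0.3],[0,3.5,-0.2],[0,3.5,0],[0,3.5,0],[0,3.5,0],[1.5,3.5,0],[2.5,3.5,0],[2.5,3.5,0],[2,3.5,0],[1.5,2.5,0],[0,0,0]],"spin":[0.9,0,0,0,0,0,0,0,0,0,0]}'
python3 -c "
from h import *
p=(.517,-.0742,.0615)
T=fr(p,[(49.5,30,60)])[0];print(T)
rep(T,.0615)"
```

```text
time: 6.6
tcp_pos: [0.5579, -0.0192, 0.0707]
orientation: [0.004, 0.999, 0.043, -0.009]
wrist_force: [0.5, 0.7, -2.9]
gripper_width: 0.686
[ 0.56456258 -0.04121438  0.06      ]
t 6.6 tcp [ 0.5579 -0.0192  0.0707] yaw 4.91 F [ 0.46  0.73 -2.92] g 0.686 z-axis tilt [ 0.0037 -0.0091]
dp(now) [0.48, 2.25, 1.07] dp(after spin) [0.53, 2.24, 1.07] spin 1.39
```

```bash
python3 -m jog '{"hand":[4,4,4],"dp":[[0.3,1.1,0.5],[0.2,1.1,0.5],[0,0,0]],"spin":[0.7,0.7,0]}'
python3 - <<'E'
from h import *
p=(.517,-.0742,.0615)
T=fr(p,[(49.5,30,14)])[0]
rep(T,.0615)
t=snapshot('top');s=snapshot('side')
crop(s['image'],165,265,255,365,7,'f2.png')
crop(t['image'],170,260,280,400,6,'f1.png')
E
```

```text
time: 6.9
tcp_pos: [0.5628, -0.0434, 0.0579]
orientation: [0.004, 0.999, 0.031, -0.011]
wrist_force: [0.1, 0.2, -2.3]
gripper_width: 0.684
t 6.9 tcp [ 0.5628 -0.0434  0.0579] yaw 3.5 F [ 0.09  0.23 -2.26] g 0.684 z-axis tilt [ 0.0037 -0.0109]
dp(now) [0.18, -0.2, 4.39] dp(after spin) [0.18, -0.2, 4.39] spin -0.03
```

View pics/f2.png

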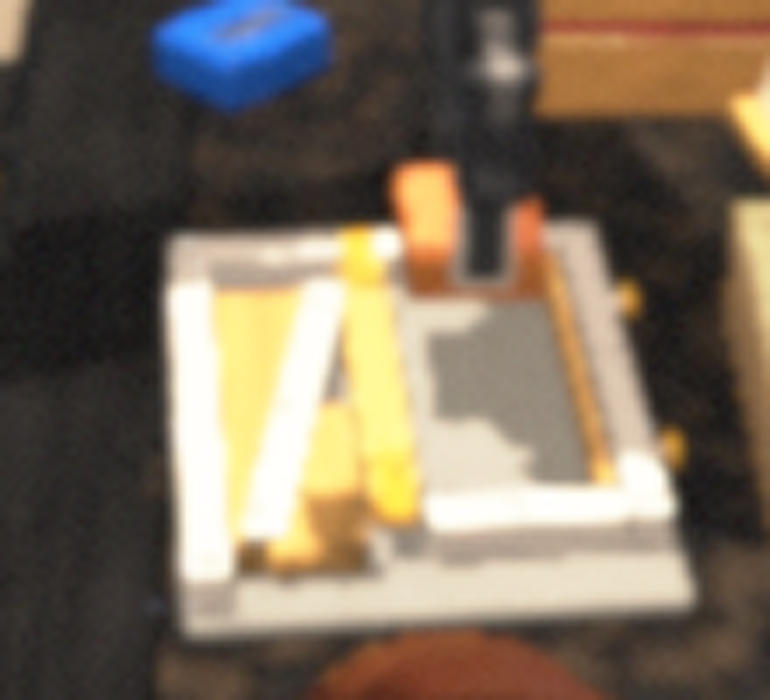

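View pics/f1.png

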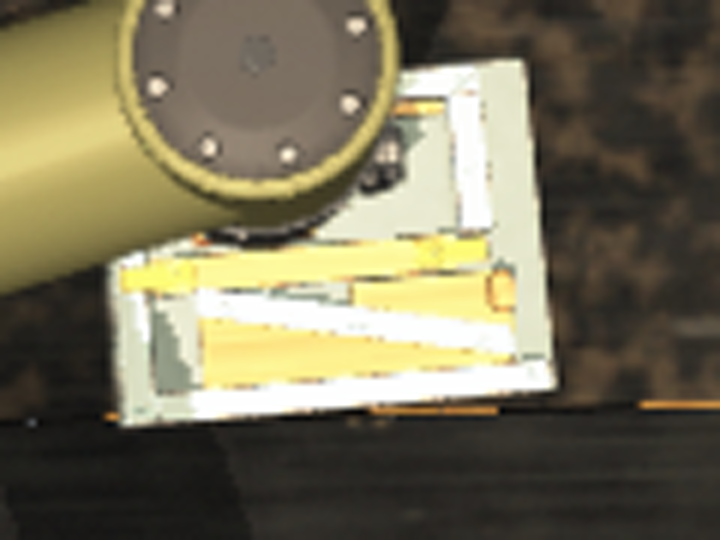

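```bash
python3 -m jog '{"hand":[4,4,4,4],"dp":[[0.2,-0.2,0.7],[0,0,0.7],[0,0,0.6],[0,0,0]],"spin":[0,0,0,0]}'
python3 -c "
from h import *
p=(.517,-.0742,.0615)
T=fr(p,[(49.5,30,14)])[0]
rep(T,.0615)"
```

```text
time: 7.4
tcp_pos: [0.5646, -0.0383, 0.0374]
orientation: [0.003, 0.999, 0.033, -0.01]
wrist_force: [-0.6, 0.8, -1.9]
gripper_width: 0.686
t 7.4 tcp [ 0.5646 -0.0383  0.0374] yaw 3.76 F [-0.64  0.78 -1.93] g 0.686 z-axis tilt [ 0.0033 -0.0098]
dp(now) [-0.02, 0.29, 2.34] dp(after spin) [-0.02, 0.29, 2.34] spin 0.23
```

```bash
python3 -m jog '{"hand":[4,4,4,4,4],"dp":[[0,0.3,0.7],[0,0,0.6],[0,0,0.4],[0,0,0.3],[0,0,0]],"spin":[0.2,0,0,0,0]}'
python3 -c "
from h import *
p=(.517,-.0742,.0615)
T=fr(p,[(49.5,30,14)])[0]
rep(T,.0615)"
```

```text
time: 7.9
tcp_pos: [0.5642, -0.0416, 0.0154]
orientation: [0.003, 0.999, 0.031, -0.01]
wrist_force: [-0.3, 0.2, -2.5]
gripper_width: 0.687
t 7.9 tcp [ 0.5642 -0.0416  0.0154] yaw 3.56 F [-0.26  0.23 -2.47] g 0.687 z-axis tilt [ 0.0034 -0.01  ]
dp(now) [0.04, -0.03, 0.14] dp(after spin) [0.04, -0.03, 0.14] spin 0.04
```

```bash
python3 -m jog '{"hand":[4,4],"dp":[[0,0,0.15],[0,0,0]],"spin":[0,0]}'
python3 -m jog '{"hand":[4,4],"dp":[[0,0,0.15],[0,0,0]],"spin":[0,0]}'
```

```text
time: 8.1
tcp_pos: [0.5644, -0.0416, 0.0141]
orientation: [0.003, 0.999, 0.031, -0.01]
wrist_force: [-1.1, -0.3, -1.9]
gripper_width: 0.688
time: 8.3
tcp_pos: [0.565, -0.0416, 0.0139]
orientation: [0.004, 0.999, 0.031, -0.009]
wrist_force: [0.3, -0.3, -2.2]
gripper_width: 0.684
```

```bash
python3 -m jog '{"hand":[4,4],"dp":[[0,0,0.2],[0,0,0]],"spin":[0,0]}'
python3 -m jog '{"hand":[4,4],"dp":[[0,0,0.2],[0,0,0]],"spin":[0,0]}'
```

```text
time: 8.5
tcp_pos: [0.5655, -0.0416, 0.0139]
orientation: [0.004, 0.999, 0.032, -0.008]
wrist_force: [1.1, 0.1, -2.3]
gripper_width: 0.688
time: 8.7
tcp_pos: [0.566, -0.0417, 0.0137]
orientation: [0.004, 0.999, 0.032, -0.007]
wrist_force: [-0.7, -0.8, -1.6]
gripper_width: 0.687
```

```bash
python3 -m jog '{"hand":[6.8,7.2,7.2,7.2],"dp":[[0,0,0],[0,0,0],[0,0,0],[0,0,0]],"spin":[0,0,0,0]}'
python3 -m jog '{"hand":[7.2,7.2,7.2,7.2],"dp":[[0,0,-0.8],[0,0,-1.5],[0,0,-1.5],[0,0,0]],"spin":[0,0,0,0]}'
python3 - <<'E'
from h import *
rep()
t=snapshot('top');s=snapshot('side')
crop(s['image'],165,265,255,365,7,'g2.png')
E
```

```text
time: 9.1
tcp_pos: [0.5664, -0.0417, 0.0133]
orientation: [0.004, 0.999, 0.032, -0.007]
wrist_force: [-0.3, -0.1, -0.1]
gripper_width: 0.844
time: 9.5
tcp_pos: [0.5674, -0.0416, 0.0551]
orientation: [0.004, 0.999, 0.032, -0.007]
wrist_force: [0.2, -0.0, -0.1]
gripper_width: 0.84
t 9.5 tcp [ 0.5674 -0.0416  0.0551] yaw 3.66 F [ 0.18 -0.02 -0.13] g 0.84 z-axis tilt [ 0.0043 -0.0065]
```

View pics/g2.png

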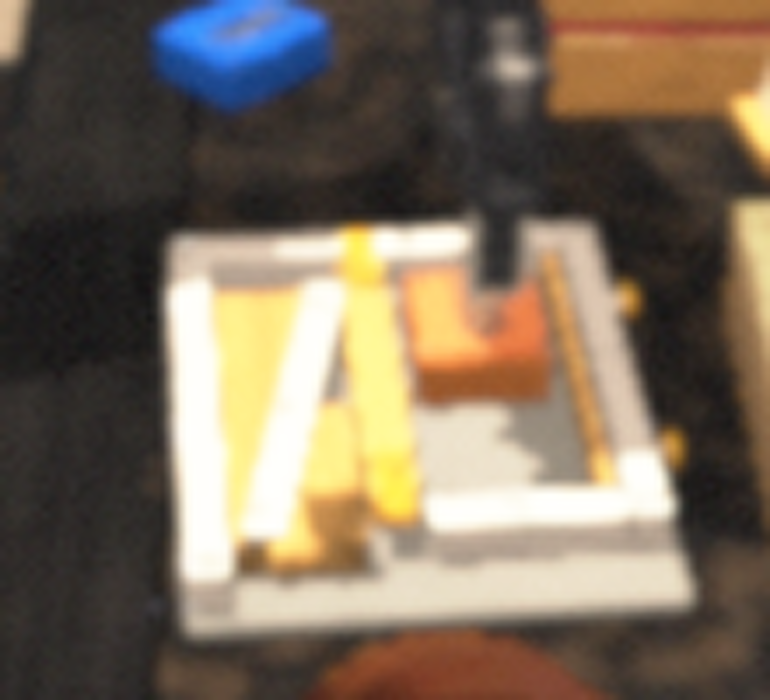

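```bash
python3 -m jog '{"hand":[7,4,2,0,0,0],"dp":[[0,1.5,-0.5],[0,2,0],[0,2,0],[0,1,0],[0,0,0],[0,0,0]],"spin":[0.1,0,0,0,0,0]}'
python3 -c "
from h import *
p=(.517,-.0742,.0615)
T=fr(p,[(51,-30,17)])[0]
rep(T,.0615)"
```

```text
time: 10.2
tcp_pos: [0.5687, -0.1103, 0.056]
orientation: [0.004, 0.999, 0.031, -0.01]
wrist_force: [-0.1, 0.5, 0.7]
gripper_width: 0.001
t 10.2 tcp [ 0.5687 -0.1103  0.056 ] yaw 3.52 F [-0.08  0.51  0.71] g 0.001 z-axis tilt [ 0.004  -0.0104]
dp(now) [0.16, -0.93, 3.9] dp(after spin) [0.16, -0.93, 3.9] spin -0.01
```

```bash
python3 -m jog '{"hand":[0,0,0,0,0],"dp":[[0.1,-0.5,0.5],[0,0,1.3],[0,0,1.2],[0,0,0.8],[0,0,0]],"spin":[0,0,0,0,0]}'
python3 -c "
from h import *
p=(.517,-.0742,.0615)
T=fr(p,[(51,10,17)])[0]
rep(T,.0615)"
```

```text
time: 10.7
tcp_pos: [0.5677, -0.1029, 0.013]
orientation: [0.004, 0.999, 0.032, -0.011]
wrist_force: [0.3, 0.9, 0.2]
gripper_width: 0.002
t 10.7 tcp [ 0.5677 -0.1029  0.013 ] yaw 3.66 F [0.3  0.93 0.18] g 0.002 z-axis tilt [ 0.0036 -0.0115]
dp(now) [0.23, -4.17, -0.4] dp(after spin) [0.22, -4.17, -0.4] spin 0.13
```

```bash
python3 -m jog '{"hand":[0,0,0,0,0,0],"dp":[[0.2,-0.5,-0.4],[0,-0.8,0],[0,-0.6,0],[0,-0.6,0],[0,-0.6,0],[0,0,0]],"spin":[0.1,0,0,0,0,0]}'
python3 -c "
from h import *
p=(.517,-.0742,.0615)
T=fr(p,[(51,10,17)])[0]
rep(T,.0615)"
```

```text
time: 11.3
tcp_pos: [0.5685, -0.0689, 0.0182]
orientation: [0.004, 0.999, 0.031, -0.011]
wrist_force: [0.6, -0.3, 0.0]
gripper_width: -0.0
t 11.3 tcp [ 0.5685 -0.0689  0.0182] yaw 3.58 F [ 0.57 -0.25  0.03] g -0.0 z-axis tilt [ 0.004  -0.0107]
dp(now) [-0.08, -0.78, 0.12] dp(after spin) [-0.08, -0.78, 0.12] spin 0.06
```

```bash
python3 -m jog '{"hand":[0,0,0],"dp":[[-0.05,-0.3,0.1],[0,-0.2,0],[0,0,0]],"spin":[0,0,0]}'
python3 -m jog '{"hand":[0,0],"dp":[[0,-0.2,0],[0,0,0]],"spin":[0,0]}'
python3 - <<'E'
from h import *
p=(.517,-.0742,.0615)
T=fr(p,[(51,10,17)])[0]
rep(T,.0615)
s=snapshot('side')
crop(s['image'],165,265,255,365,7,'h2.png')
E
```

```text
time: 11.6
tcp_pos: [0.5681, -0.0638, 0.0179]
orientation: [0.004, 0.999, 0.031, -0.01]
wrist_force: [0.3, -0.1, 0.1]
gripper_width: 0.005
time: 11.8
tcp_pos: [0.5679, -0.0618, 0.0178]
orientation: [0.004, 0.999, 0.031, -0.01]
wrist_force: [0.6, 0.0, 0.0]
gripper_width: 0.002
t 11.8 tcp [ 0.5679 -0.0618  0.0178] yaw 3.57 F [0.62 0.02 0.  ] g 0.002 z-axis tilt [ 0.0042 -0.0101]
dp(now) [-0.06, -0.07, 0.08] dp(after spin) [-0.06, -0.07, 0.08] spin 0.05
```

View pics/h2.png

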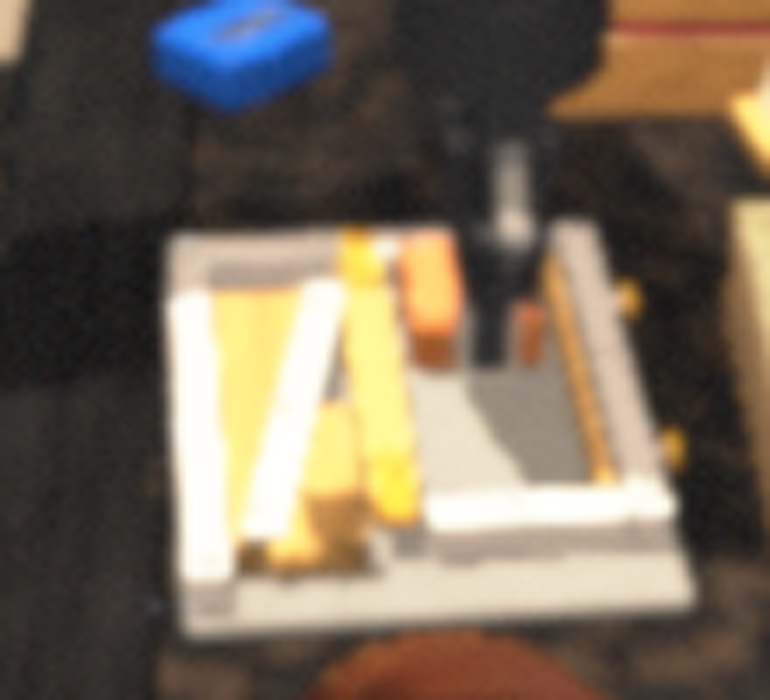

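```bash
for i in 1; do :; done; python3 -m jog '{"hand":[0,0,0],"dp":[[0,-0.3,0],[0,-0.3,0],[0,0,0]],"spin":[0,0,0]}'; python3 -m jog '{"hand":[0,0,0],"dp":[[0,-0.2,0],[0,-0.2,0],[0,0,0]],"spin":[0,0,0]}';python3 -m jog '{"hand":[0,0],"dp":[[0,-0.2,0],[0,0,0]],"spin":[0,0]}'
```

```text
time: 12.15
tcp_pos: [0.5677, -0.0608, 0.019]
orientation: [0.009, 0.999, 0.03, -0.01]
wrist_force: [-1.0, 1.2, -0.2]
gripper_width: -0.001
time: 12.45
tcp_pos: [0.5676, -0.0607, 0.0199]
orientation: [0.012, 0.999, 0.029, -0.01]
wrist_force: [0.4, -1.0, -0.6]
gripper_width: 0.003
time: 12.65
tcp_pos: [0.5676, -0.0606, 0.0203]
orientation: [0.014, 0.999, 0.029, -0.011]
wrist_force: [1.1, -2.6, -1.4]
gripper_width: 0.0
```

```bash
python3 -m jog '{"hand":[0,0,0,0,0,0],"dp":[[0,0.6,0],[0,0.6,0],[0,0,-2],[0,0,-2.5],[0,0,-2],[0,0,0]],"spin":[0,0,0,0,0,0]}'
python3 - <<'E'
from h import *
p=(.517,-.0742,.0615)
T=fr(p,[(51,-90,80)])[0]
rep(T,.0615)
s=snapshot('side')
draw(s,[fr(p,[(85,85,24),(85,25,24)]),fr(p,[(70,85,32),(70,25,32),(30,25,32)])],(165,265,255,365),7,'i2.png')
E
```

```text
time: 13.25
tcp_pos: [0.5688, -0.07, 0.0858]
orientation: [0.011, 0.999, 0.029, -0.012]
wrist_force: [0.1, 0.0, -0.0]
gripper_width: -0.003
t 13.25 tcp [ 0.5688 -0.07    0.0858] yaw 3.36 F [ 0.06  0.   -0.  ] g -0.003 z-axis tilt [ 0.0112 -0.0119]
dp(now) [-0.07, 9.1, 0.58] dp(after spin) [-0.1, 9.1, 0.58] spin -0.16
```

View pics/i2.png

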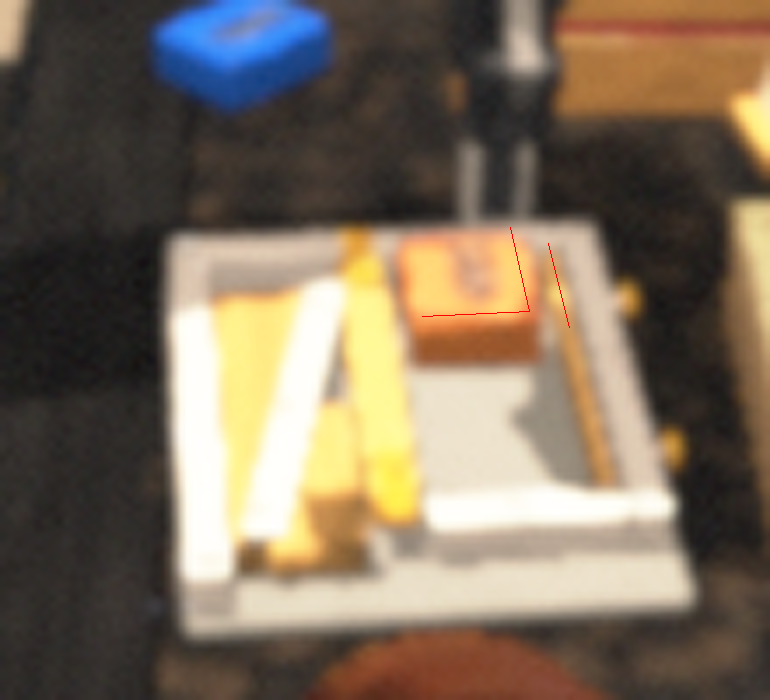

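```bash
python3 - <<'E'
from h import *
p=(.517,-.0742,.0615);t=snapshot('top')
c,s=np.cos(p[2]),np.sin(p[2])
def tof(X): d=(X[:2]-p[:2])*1000;return np.round([c*d[0]+s*d[1],-s*d[0]+c*d[1]],1)
for u in((366,214.8),(366,221.5),(361,215),(361.5,221.8)):print('thumb',u,tof(ray(t,u,.046)))
for u in((365.5,224),(338,220)):print('wedge top',tof(ray(t,u,.024)))
for y in(-125,):
    T=fr(p,[(-10,y,90)])[0];rep(T,.0615)
crop(t['image'],195,245,300,390,8,'j.png')
E
```

```text
thumb (366, 214.8) [ -2.3 -99.1]
thumb (366, 221.5) [-21.9 -97.3]
thumb (361, 215) [ -1.6 -84.3]
thumb (361.5, 221.8) [-21.7 -84. ]
wedge top [-28.7 -97.8]
wedge top [ -9.9 -16.6]
t 13.35 tcp [ 0.5672 -0.0699  0.0825] yaw 3.34 F [ 0.26 -0.18 -0.89] g 0.002 z-axis tilt [ 0.011  -0.0142]
dp(now) [-6.0, 12.64, -0.75] dp(after spin) [-6.04, 12.62, -0.75] spin -0.19
```

View pics/j.png

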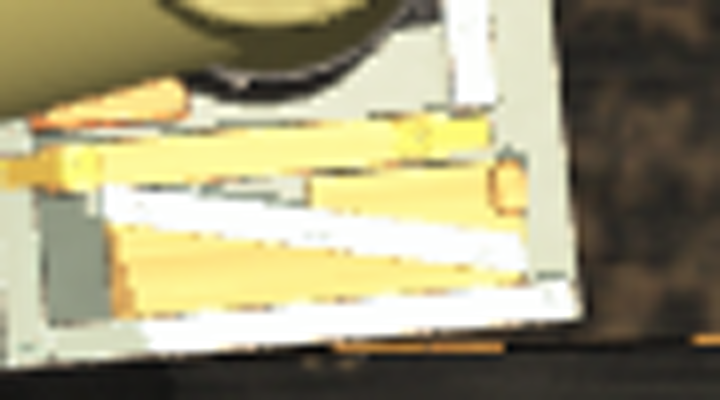

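```bash
python3 -m jog '{"hand":[0,0,0,0,0,0],"dp":[[-1,2,0],[-1.5,2.8,0],[-1.5,2.8,0],[-1.2,2.8,0],[-0.8,1.8,0],[0,0,0]],"spin":[0,0,0,0,0,0]}'
python3 -c "
from h import *
p=(.517,-.0742,.0615)
T=fr(p,[(-12,-121,31)])[0];rep(T,.0615)"
```

```text
time: 13.95
tcp_pos: [0.5088, -0.1974, 0.0776]
orientation: [0.009, 0.999, 0.031, -0.02]
wrist_force: [0.5, 0.2, -0.7]
gripper_width: 0.0
t 13.95 tcp [ 0.5088 -0.1974  0.0776] yaw 3.48 F [ 0.51  0.24 -0.71] g 0.0 z-axis tilt [ 0.0088 -0.0202]
dp(now) [0.38, -0.15, 4.66] dp(after spin) [0.38, -0.15, 4.66] spin -0.04
```

```bash
python3 -m jog '{"hand":[0,0,0,0,0],"dp":[[0.5,0,0.6],[0,0,1.2],[0,0,1.2],[0,0,1],[0,0,0]],"spin":[0,0,0,0,0]}'
python3 - <<'E'
from h import *
p=(.517,-.0742,.0615)
T=fr(p,[(-12,-118,31)])[0];rep(T,.0615)
s=snapshot('side');t=snapshot('top')
crop(s['image'],165,265,255,365,7,'k2.png')
crop(t['image'],170,260,280,400,6,'k1.png')
E
```

```text
time: 14.45
tcp_pos: [0.5111, -0.1954, 0.0294]
orientation: [0.008, 0.999, 0.031, -0.023]
wrist_force: [-0.8, 0.6, -0.2]
gripper_width: -0.001
t 14.45 tcp [ 0.5111 -0.1954  0.0294] yaw 3.57 F [-0.78  0.55 -0.23] g -0.001 z-axis tilt [ 0.0076 -0.0231]
dp(now) [0.14, -0.26, -0.16] dp(after spin) [0.14, -0.26, -0.16] spin 0.04
```

View pics/k2.png

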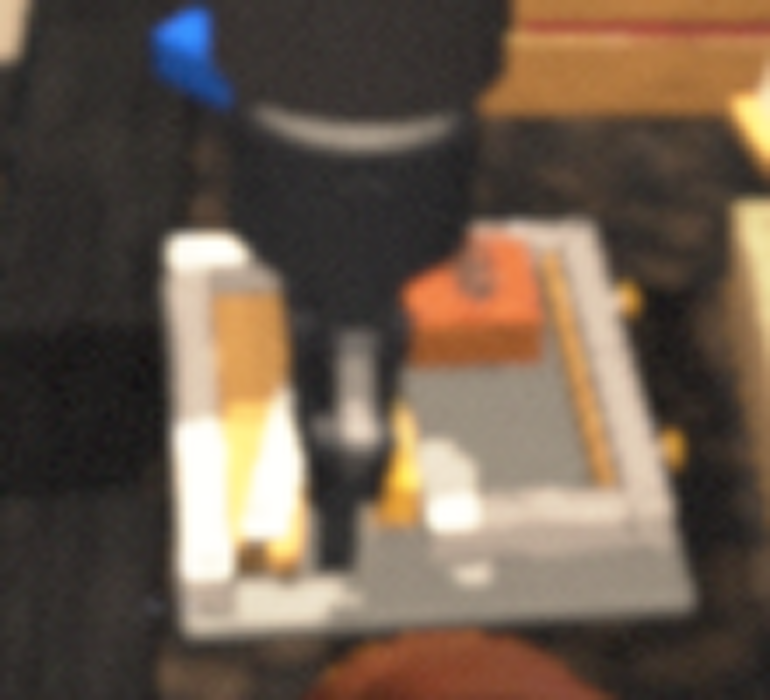

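View pics/k1.png

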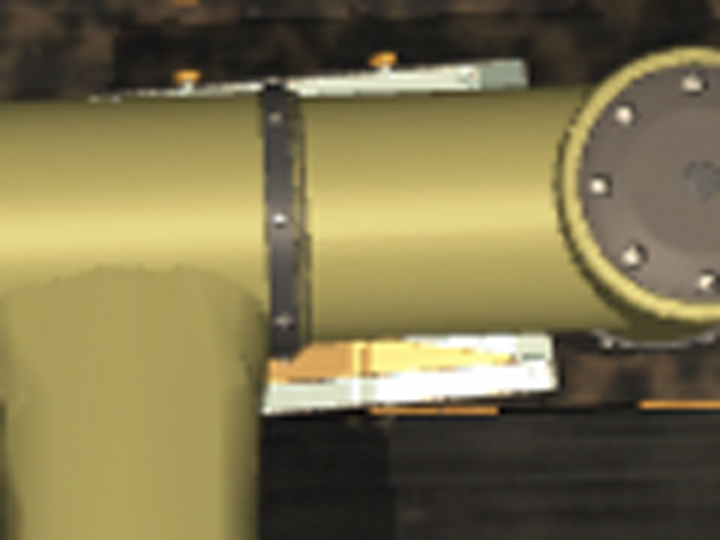

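```bash
python3 -m jog '{"hand":[0,0,0,0],"dp":[[0.15,-0.4,-0.15],[0.12,-0.55,0],[0.12,-0.6,0],[0.12,-0.6,0]],"spin":[0,0,0,0]}'
python3 -c "
from h import *
p=(.517,-.0742,.0615)
T=fr(p,[(0,-58,31)])[0];rep(T,.0615)"
```

```text
time: 14.95
tcp_pos: [0.5174, -0.1729, 0.0347]
orientation: [0.009, 0.999, 0.031, -0.02]
wrist_force: [-0.7, -1.3, 0.9]
gripper_width: 0.002
t 14.95 tcp [ 0.5174 -0.1729  0.0347] yaw 3.55 F [-0.66 -1.34  0.87] g 0.002 z-axis tilt [ 0.0086 -0.0202]
dp(now) [0.57, -4.05, 0.37] dp(after spin) [0.57, -4.06, 0.37] spin 0.03
```

```bash
python3 -m jog '{"hand":[0,0,0,0],"dp":[[-0.1,-0.5,0.15],[0.05,-0.6,0.15],[0.12,-0.6,0.1],[0.12,-0.6,0]],"spin":[0,0,0,0]}'
python3 -c "
from h import *
p=(.517,-.0742,.0615)
T=fr(p,[(-2,-58,31)])[0];rep(T,.0615)"
```

```text
time: 15.35
tcp_pos: [0.519, -0.149, 0.0323]
orientation: [0.01, 0.999, 0.031, -0.018]
wrist_force: [0.8, -2.1, 0.5]
gripper_width: -0.001
t 15.35 tcp [ 0.519  -0.149   0.0323] yaw 3.58 F [ 0.76 -2.09  0.5 ] g -0.001 z-axis tilt [ 0.0101 -0.0183]
dp(now) [0.06, -1.68, 0.13] dp(after spin) [0.06, -1.68, 0.13] spin 0.06
```

```bash
python3 -m jog '{"hand":[0,0,0],"dp":[[0.08,-0.5,0.05],[0.08,-0.5,0],[0.1,-0.4,0]],"spin":[0,0,0]}'
python3 - <<'E'
from h import *
p=(.517,-.0742,.0615)
T=fr(p,[(2,-40,31)])[0];rep(T,.0615)
s=snapshot('side')
crop(s['image'],165,265,255,365,7,'l2.png')
E
```

```text
time: 15.65
tcp_pos: [0.5212, -0.1341, 0.0321]
orientation: [0.011, 0.999, 0.032, -0.018]
wrist_force: [-0.3, -5.1, 3.3]
gripper_width: 0.004
t 15.65 tcp [ 0.5212 -0.1341  0.0321] yaw 3.59 F [-0.29 -5.14  3.29] g 0.004 z-axis tilt [ 0.0108 -0.0179]
dp(now) [0.15, -2.0, 0.11] dp(after spin) [0.15, -2.0, 0.11] spin 0.07
```

View pics/l2.png

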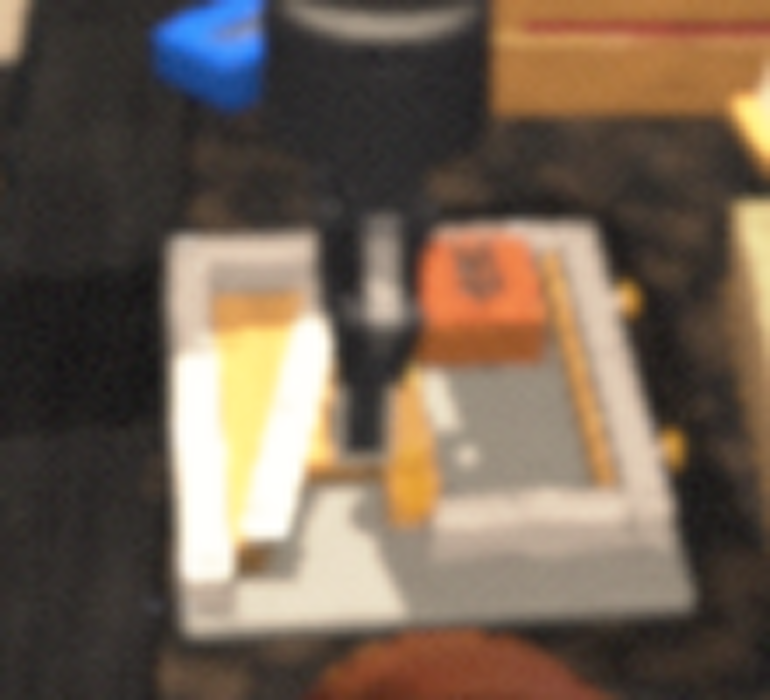

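```bash
python3 -m jog '{"hand":[0,0],"dp":[[0.08,-0.4,0],[0.08,-0.4,0]],"spin":[0,0]}'; python3 -m jog '{"hand":[0],"dp":[[0.08,-0.3,0]],"spin":[0]}';python3 -m jog '{"hand":[0],"dp":[[0.07,-0.25,0]],"spin":[0]}'
python3 - <<'E'
from h import *
p=(.517,-.0742,.0615)
T=fr(p,[(2,-40,31)])[0];rep(T,.0615)
E
```

```text
time: 15.9
tcp_pos: [0.5224, -0.1258, 0.0319]
orientation: [0.011, 0.999, 0.032, -0.018]
wrist_force: [0.5, -5.2, 2.8]
gripper_width: -0.002
time: 16.0
tcp_pos: [0.5229, -0.1227, 0.0319]
orientation: [0.011, 0.999, 0.031, -0.018]
wrist_force: [-1.7, -3.5, 3.4]
gripper_width: 0.001
time: 16.1
tcp_pos: [0.5233, -0.1201, 0.0319]
orientation: [0.011, 0.999, 0.031, -0.018]
wrist_force: [-0.4, -5.4, 4.4]
gripper_width: 0.002
t 16.1 tcp [ 0.5233 -0.1201  0.0319] yaw 3.58 F [-0.35 -5.35  4.38] g 0.002 z-axis tilt [ 0.0114 -0.0185]
dp(now) [-0.14, -0.62, 0.09] dp(after spin) [-0.14, -0.62, 0.09] spin 0.05
```

```bash
for i in a; do python3 -m jog '{"hand":[0],"dp":[[0.05,-0.2,0]],"spin":[0]}'; python3 -m jog '{"hand":[0],"dp":[[0.05,-0.2,0]],"spin":[0]}'; python3 -m jog '{"hand":[0],"dp":[[0.04,-0.2,0]],"spin":[0]}'; done | egrep 'tcp|force'
```

```text
tcp_pos: [0.5235, -0.1181, 0.0319]
wrist_force: [0.3, -3.9, 3.6]
tcp_pos: [0.5238, -0.1159, 0.0319]
wrist_force: [-0.9, -4.4, 2.8]
tcp_pos: [0.5241, -0.1138, 0.0319]
wrist_force: [-1.1, -5.3, 4.0]
```

```bash
{ python3 -m jog '{"hand":[0],"dp":[[0.04,-0.2,0]],"spin":[0]}'; python3 -m jog '{"hand":[0],"dp":[[0.04,-0.2,0]],"spin":[0]}'; } | egrep 'tcp|force'; python3 - <<'E'
from h import *
s=snapshot('side')
crop(s['image'],165,265,255,365,7,'m2.png')
E
```

```text
tcp_pos: [0.5245, -0.1117, 0.0319]
wrist_force: [-0.8, -4.4, 3.7]
tcp_pos: [0.5248, -0.1096, 0.0319]
wrist_force: [-0.3, -4.0, 3.8]
```

View pics/m2.png

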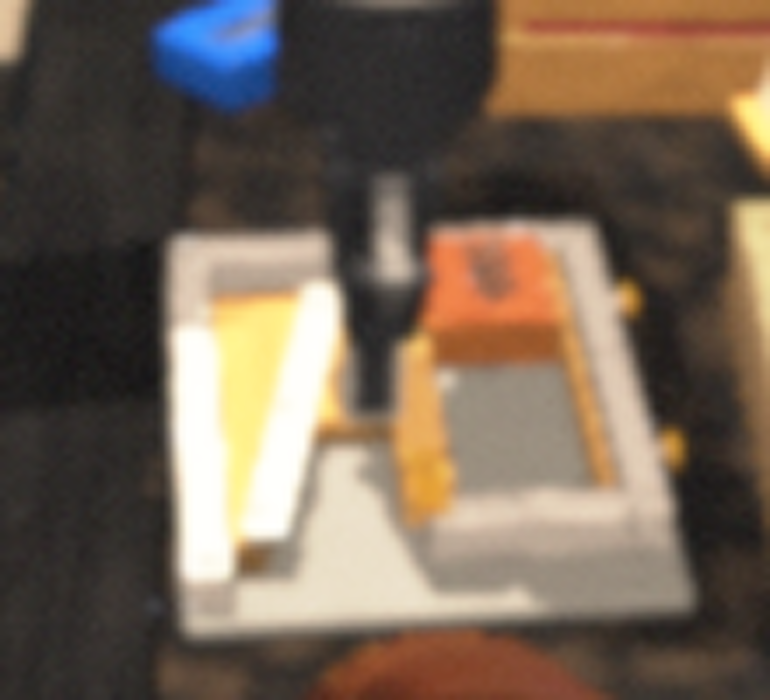

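```bash
{ python3 -m jog '{"hand":[0],"dp":[[0.02,-0.1,0]],"spin":[0]}'; python3 -m jog '{"hand":[0],"dp":[[0.02,-0.1,0]],"spin":[0]}';python3 -m jog '{"hand":[0],"dp":[[0.02,-0.1,0]],"spin":[0]}'; } | egrep 'tcp|force'
```

```text
tcp_pos: [0.5249, -0.1086, 0.0319]
wrist_force: [-1.4, -11.0, 2.9]
tcp_pos: [0.5249, -0.1085, 0.0319]
wrist_force: [0.1, -11.4, 3.1]
tcp_pos: [0.5249, -0.1086, 0.032]
wrist_force: [-0.0, -10.5, 2.9]
```

```bash
{ python3 -m jog '{"hand":[0],"dp":[[0.02,-0.1,0]],"spin":[0]}'; python3 -m jog '{"hand":[0],"dp":[[0.02,-0.1,0]],"spin":[0]}'; } | egrep 'tcp|force'
```

```text
tcp_pos: [0.5249, -0.1087, 0.032]
wrist_force: [0.6, -9.2, 2.7]
tcp_pos: [0.5249, -0.1087, 0.032]
wrist_force: [0.4, -9.0, 3.5]
```

```bash
{ python3 -m jog '{"hand":[0],"dp":[[0.03,-0.15,0]],"spin":[0]}'; } | egrep 'tcp|force|ori'
```

```text
tcp_pos: [0.5248, -0.1086, 0.032]
orientation: [0.017, 0.999, 0.03, -0.02]
wrist_force: [-0.0, -11.6, 3.7]
```

```bash
{ python3 -m jog '{"hand":[0],"dp":[[0.03,-0.17,0]],"spin":[0]}'; } | egrep 'tcp|force|ori'
```

```text
tcp_pos: [0.5248, -0.1086, 0.0321]
orientation: [0.018, 0.999, 0.03, -0.02]
wrist_force: [0.6, -12.6, 3.5]
```

```bash
{ python3 -m jog '{"hand":[0],"dp":[[0.04,-0.2,0]],"spin":[0]}'; } | egrep 'tcp|force|ori'
```

```text
tcp_pos: [0.5248, -0.1086, 0.0322]
orientation: [0.02, 0.999, 0.03, -0.021]
wrist_force: [0.6, -13.9, 1.8]
```

```bash
{ python3 -m jog '{"hand":[0],"dp":[[0.04,-0.22,0]],"spin":[0]}'; } | egrep 'tcp|force|ori'
```

```text
tcp_pos: [0.5248, -0.1085, 0.0323]
orientation: [0.022, 0.999, 0.029, -0.021]
wrist_force: [0.5, -14.8, 1.8]
```

```bash
{ python3 -m jog '{"hand":[0],"dp":[[0.04,-0.25,0]],"spin":[0]}'; } | egrep 'tcp|force|ori'
```

```text
tcp_pos: [0.5248, -0.1085, 0.0324]
orientation: [0.024, 0.999, 0.029, -0.022]
wrist_force: [0.8, -15.6, 2.7]
```

```bash
python3 -m jog '{"hand":[0,0,0,0,0,0,0,0],"dp":[[0,0.3,0],[0,0.7,0],[0,0.8,0],[0,0,-1.5],[0,0,-3],[0,0,-3],[0,0,-3],[0,0,0]],"spin":[0,0,0,0,0,0,0,0]}'
python3 - <<'E'
from h import *
rep()
s=snapshot('side');t=snapshot('top')
p=(.517,-.0742,.0615)
crop(s['image'],165,265,255,365,7,'n2.png')
crop(t['image'],170,260,280,400,6,'n1.png')
E
```

```text
time: 18.45
tcp_pos: [0.5295, -0.1198, 0.1415]
orientation: [0.02, 0.999, 0.029, -0.023]
wrist_force: [-0.0, 0.5, 1.1]
gripper_width: -0.002
t 18.45 tcp [ 0.5295 -0.1198  0.1415] yaw 3.23 F [-0.01  0.55  1.11] g -0.002 z-axis tilt [ 0.0203 -0.0233]
```

View pics/n2.png

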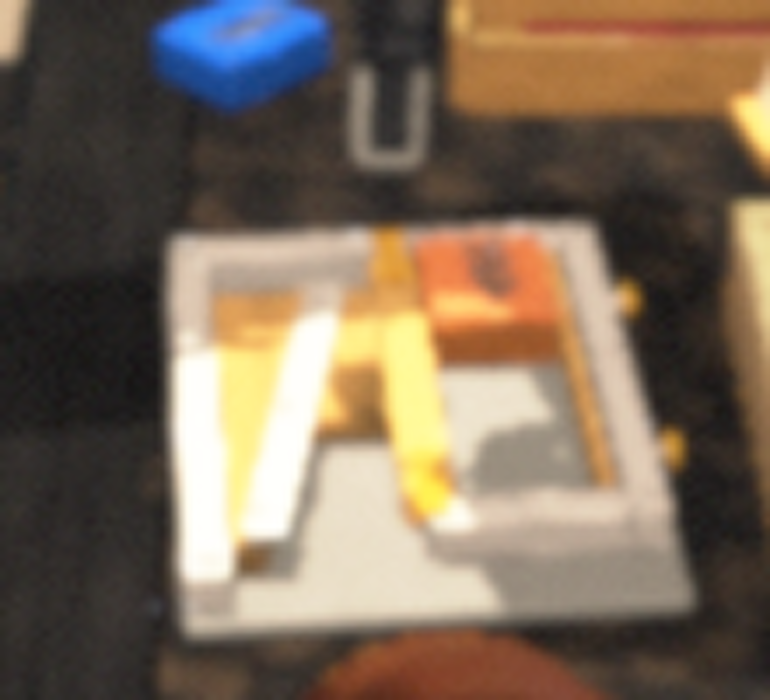

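View pics/n1.png

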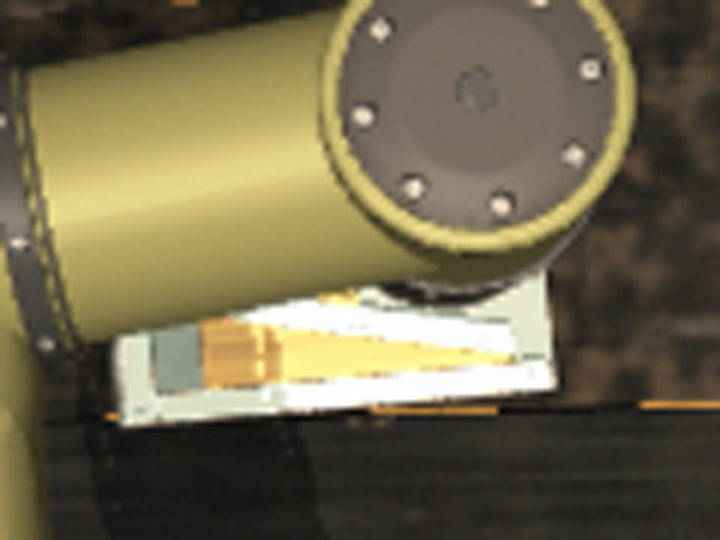

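```bash
python3 -m jog '{"hand":[0,0,0,0,0,0,0,0,0,0],"dp":[[-0.5,-1.5,-1.5],[-1.5,-3,-1.5],[-1.5,-3.5,-1.5],[-1.5,-3.5,0],[-1.5,-3.5,0],[-1,-3.5,0],[0,-3.5,0],[0,-3.5,0],[0,-3,0],[0,0,0]],"spin":[0,0,0,0,0,0,0,0,0,0]}'
python3 - <<'E'
from h import *
s=snapshot('side');t=snapshot('top')
p=(.517,-.0742,.0615)
crop(s['image'],165,265,255,365,7,'o2.png')
crop(t['image'],170,260,280,400,6,'o1.png')
cv2.imwrite('pics/of.png',t['image'][:,:,::-1])
E
```

```text
time: 19.55
tcp_pos: [0.4294, 0.1729, 0.1677]
orientation: [0.019, 0.999, 0.028, -0.035]
wrist_force: [-0.2, -0.4, -0.3]
gripper_width: 0.003
```

View pics/o1.png

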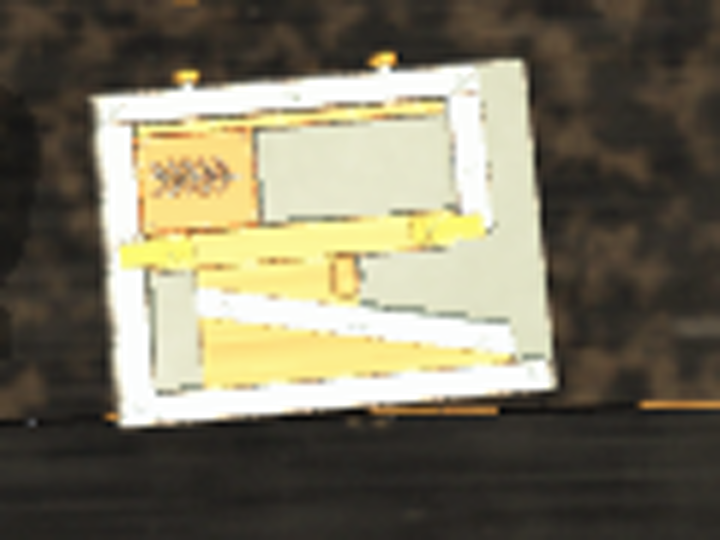

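View pics/of.png

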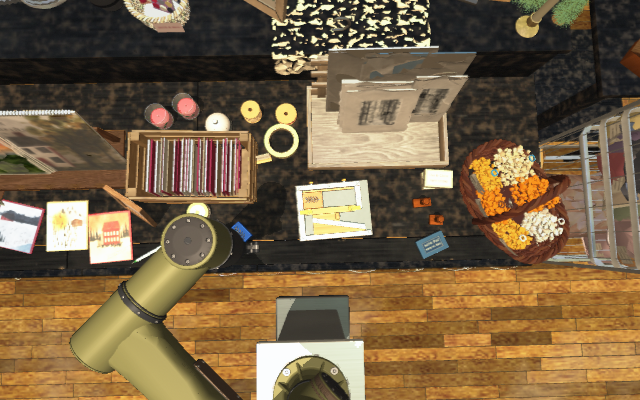

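View pics/o2.png

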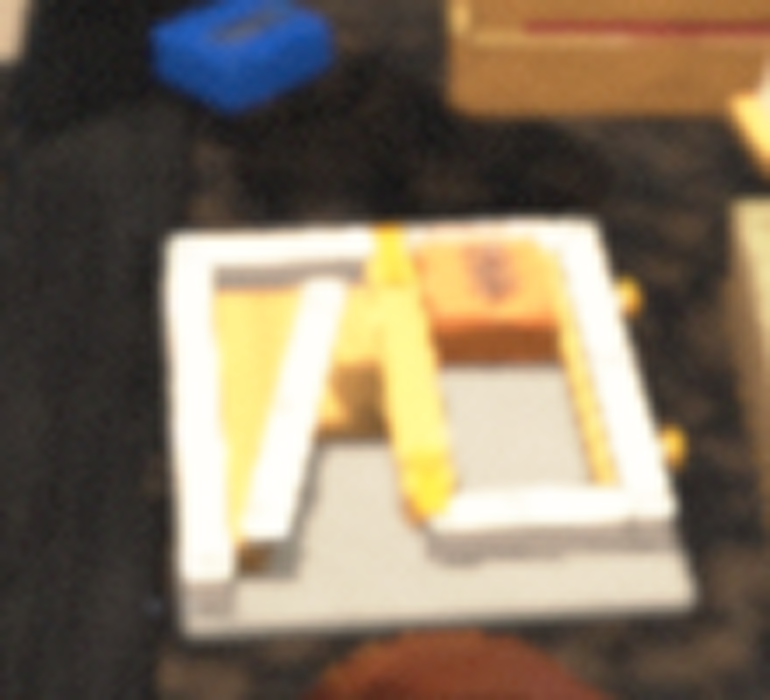

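```bash
python3 -c "
from rig import job_done;print(job_done())"
```

```text
the job is handed in; nothing more can be done
None
```

The block is set down flat in the frame with its 60 mm side along the bar, and pushed left until it stopped at the left-hand rail. I then slid the wedge along the ramp by its thumb piece until it jammed. I raised the push in steps to about 15.6 N, inside the 12–20 N thumb-tight range. The job was handed in at about 19.7 s with the gripper clear of everything.

**Final pictures:** Both views show the block square against the left rail, the head strip and the bar, with no visible gap. The wedge stayed in place when the arm backed away. The bystanders in view look unmoved, but the arm hid most of the ink pot on the left in the last picture, so I did not confirm it.

**Discrepancies:**
- The push is a wrist reading, noisy by about 1 N. I stopped on a single reading and did not push again to recheck it.
- The frame position fitted from the two cameras separately disagreed by about 6 mm in y. I used a combined fit weighted to the top view. The block stopped at the left rail about where that fit predicted, which supports it.
- The tool tilted 1–3° over the moves. The block tilted about 1° while carried and settled flat when released.

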